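# Slide the red-lidded jar out of its row and under the magnifier

## Task

Take the small amber bottle that blocks the way in front of the bench magnifier and stand it upright in the steel tray, then leave it there. After that push the red-lidded jar, kept flat on the bench, out of the touching row and across until it stands wholly on the black spot under the magnifier. The other two jars must stay where they are, and the magnifier must not be knocked.

Things in the scene. Friction and masses are not known exactly. Their poses are not given: they have to be found in the camera images.
- jar_red: low sample jar, plain upright cylinder 82 mm in diameter and 30 mm tall, cream body, red lid (top 10 mm), about 180 g; too wide to grip. Origin: centre of its underside; z up. The jar to be moved (it weighs 125 to 255 g); at random the near, middle or far one of a touching row of three that runs roughly along x (away from the robot), about 0.3 mm between neighbours.
- jar_blue: low sample jar, plain upright cylinder 82 mm in diameter and 30 mm tall, cream body, blue lid (top 10 mm), about 180 g; too wide to grip. Origin: centre of its underside; z up. Stays in the row.
- jar_white: low sample jar, plain upright cylinder 82 mm in diameter and 30 mm tall, cream body, white lid (top 10 mm), about 180 g; too wide to grip. Origin: centre of its underside; z up. Stays in the row.
- row_mark: two thin blue tape lines on the bench (flat, 250 mm long, 55 mm either side of the row's centre line) between which the three jars stand. Origin: middle of the row, on the bench; x runs along the row, y across it towards the magnifier's side.
- magnifier: fixed. Origin: centre of the flat black spot (120 mm across, no step) under the lens. Head over the spot: ring with solid clear lens, 166 mm across, 154 to 176 mm above the bench; a tool pointing straight down does not fit: lean it 30 to 45 deg, tips in under the head. Arm (up to 210 mm high) along its +x, away from the robot, to a post 220 mm from the spot, foot 110 mm across
- bottle: small amber bottle, upright: body 34 mm in diameter and 36 mm high, neck, white cap 22 mm in diameter up to 52 mm, 70 g. Origin: centre of underside; z its axis, up. Starts 90 to 102 mm from the spot's centre on the row's side, just below or beside the head's rim: take it with the tool leaning back towards the row, tips towards the magnifier
- tray_in (a point): centre of the inner floor (4 mm above the bench) of the fixed open steel tray, outside 140 (x) by 110 (y) by 18 mm tall, walls 4 mm, beyond the row on the robot's right; axes along its sides, z up.
Not all that is in view belongs to the job. Of the things that look like the jar_red, take the one that is nearest to the robot's base at the start.

How it is judged:
By the outcome, as a careful person would: the job done as asked, in the order asked, and still so for the second after the job is handed in, with the robot touching nothing.
It also fails if it takes over 72 s, if anything falls off the work surface, if the arm or the gripper's body presses on something with over 40 N, if the wrist force passes 120 N, or if a joint passes its speed limit or range.

## Robot

A 7-joint arm with a two-finger parallel gripper is mounted at the origin on the work surface. World frame = base frame: x ahead of the robot, y to its left, z up, the work surface at z = 0. Lengths are in mm, angles in rad, forces in N, time in s.
With the tool pointing down it reaches from about 375 to 925 mm from the base axis. Payload 3.1 kg.
Tool frame: the origin (TCP) lies on the centre line of the jaws, within the pads' length; the fingertips stand 22 mm ahead of it and the grasp point (between the pads) lies 3 mm ahead of it; z points along the fingers, y is the line along which they close (so a half turn about z gives the same grasp; the last joint's range is limited). The gripper opens to 85 mm and grips with 20 to 120 N. Pads are 22 mm wide; open, the fingers measure 114 mm over their backs; the gripper's body (76 mm by 85 mm) begins 54 mm behind the grasp point. The pads swing forward as they close: fully open they stand 13 mm farther back than shut.
Start: joints at [-1.358, 0.383, 0.044, 1.598, -0.018, 1.161, -0.05], TCP at [198.761, 618.868, 253.269] pointing down, gripper open.
Joint ranges: [-2.61, 2.61], [-0.41, 2.15], [-1.48, 1.57], [0, 2.5], [-1.57, 4.71], [0.05, 1.97], [-2.85, 2.85]. Speed limits (rad/s): [2.79, 2.79, 3.14, 3.14, 3.14, 3.14, 3.14].

## Interface

Orientations are given as [roll, pitch, yaw] about the fixed x, y, z axes, in that order (R = Rz(yaw) Ry(pitch) Rx(roll)).
In Python, from cell import bot, eyes, ticket gives the robot as it stands.
- The arm moves only by the tool step_arm, never from a script. Its argument "targets" is a list of rows, each a list of 5 numbers: the shift along the tool's x, y, z in units of 40 mm (1.0 is 40 mm), then the turn about the tool's z in degrees, then the closure, from 0 (fully open) to 1 (shut). In form: [[x, y, z, yaw, grip], ...]. A call has 1 to 12 rows; each row is the pose to reach, as a shift and turn from the pose commanded when the call began, along the tool's axes at that moment; what a row does not reach only later rows make up. A row lasts 1/8 s, in which the tool goes at most 62.5 mm and 10.7 degrees, less where a joint would pass 70% of its speed; a pose out of reach is approached as far as the arm can. A call with a gripper value outside its range is refused whole. The fingers move at their own pace and stop on an object; the grip force is fixed at half the most. Time passes only in rows, so rows that repeat a pose let the fingers close. It gives the time, the measured TCP pose, the force, the opening and the grip force at its end, in the units of the state.
- bot.get_obs(): the state, without advancing time (a new reading comes with each control period).
- eyes.get_image(name): name is "scene" or "top" or "wrist"; returns (picture, depth): 400x640x3 uint8, red, green, blue; 400x640 float32, mm along the optical axis (not along the pixel's ray), 0 where there is no reading.
- eyes.camera_params(name): a dict with "K" (3x3 intrinsics, pixels), "R" (3x3) and "t" (3): a world point X has camera coordinates R X + t; the wrist camera has in their place "tool_from_camera" (4x4, takes a point from camera to tool coordinates, whose origin is the TCP and whose axes are the flange's). Camera axes: x right, y down, z forward; pixel columns grow to the right and rows downward; lengths in mm; the calibration is good to about 2 mm. The wrist camera is an equidistant fisheye: a pixel r from the principal point sees the ray r / f radians off the axis. A picture is of the moment at which its call begins: read the wrist's pose just before it. camera_params takes no time and is no camera call.
- ticket.close_job(): hands the job in; it is judged then, once.
Trained networks look in the newest picture that a camera, given by its name, has taken for a name from the list of things; names that differ only in an ending like _2 or _b are one class to them, and where a whole thing is asked for, a point or a joint stands for the part that bears it (a point fixed in the world has none). Each returns a list of dicts, best first, with "p" (0 to 1); they miss things now and then, are a little off and sometimes report something else, mostly with a low value. They report only what shows in the picture. A call takes as long as a camera call. They do not tell look-alikes from the thing itself.
- eyes.recognise(camera, label): "extent" ([left, top, right, bottom] in pixels, round what is visible of it).
- eyes.regions_of(camera, label): "pixels" (400x640 bool, what is visible of it) and "extent" ([left, top, right, bottom] in pixels, round what is visible of it).
- eyes.tip_of(camera, label): "centre" ([row, column] in pixels: a listed point, or the origin of a listed thing).
The state is a dict: "time_s": time; "joints": joint angles; "qvel": joint speeds; "joint_torque": joint torques, N m; "tcp_pos": TCP position; "eef_rot": TCP orientation; "force": force on the tool from outside, world axes, zero at the start; "moment": the same for the moment, N m; "finger_gap": finger opening in mm; "grip_force": force on a finger pad.
Only numpy, scipy, OpenCV 4.12 (cv2) and the standard library are available. Lean on these libraries where they do the work, as an engineer would, in place of code of your own. Each camera call takes 0.05 s, during which the arm holds its last target. There are 200 camera calls.

## Working session

There is one attempt and no reset: what is moved stays moved. The work goes in short steps, Python scripts to look and compute and a tool call to move; the robot and the scene stay as the last step left them, time stands still between calls to the robot, and variables do not carry over. Pictures are saved under pics/ and viewed, at most 10 in all, crops included, and the job is handed in when it is done.

Besides the shell and the picture viewer there is one more tool, called after "Request:" as name(argument=value, ...) on one line, values as JSON. step_arm: Moves the arm, as the interface text tells. Its arguments: {"type":"object","properties":{"targets":{"type":"array","items":{"type":"array","items":{"type":"number"}}}},"required":["targets"]}

```bash
ls; mkdir -p pics; python3 - <<'E'
from cell import bot, eyes, ticket
import cv2,numpy as np
o=bot.get_obs();print({k:np.round(v,3).tolist() for k,v in o.items()})
for c in("scene","top"):
    im,d=eyes.get_image(c);cv2.imwrite(f"pics/{c}0.png",im[...,::-1])
    p=eyes.camera_params(c);print(c,p)
    for l in("jar_red","jar_blue","jar_white","bottle","magnifier","tray_in"):
        for r in eyes.tip_of(c,l)[:3]:
            print(l,np.round(r["centre"]),round(r["p"],2))
print(eyes.camera_params("wrist"))
E
```

```text
pics
{'time_s': 0.0, 'joints': [-1.358, 0.384, 0.044, 1.6, -0.018, 1.161, -0.05], 'qvel': [0.001, -0.0, 0.0, -0.002, 0.0, -0.002, -0.001], 'joint_torque': [-0.0, -43.346, 1.024, -24.951, 0.01, 0.011, -0.0], 'tcp_pos': [198.502, 618.01, 251.861], 'eef_rot': [-3.139, 0.0, 2.831], 'force': [-0.601, -0.822, -0.276], 'moment': [-0.032, -0.003, 0.013], 'grip_force': 0.0, 'finger_gap': 85.376}
scene {'K': array([[397.65626154,   0.        , 321.2562147 ],
       [  0.        , 397.65626154, 200.6697117 ],
       [  0.        ,   0.        ,   1.        ]]), 'R': array([[-8.64781668e-01,  5.02147935e-01,  3.42548836e-04],
       [ 4.05989262e-01,  6.99581678e-01, -5.88012071e-01],
       [-2.95508688e-01, -5.08362988e-01, -8.08852080e-01]]), 't': array([ 606.3424277 , -145.25659459, 1082.88132449])}
jar_red [221. 344.] 0.93
jar_red [306. 298.] 0.63
jar_red [117. 296.] 0.62
jar_blue [237. 316.] 0.86
jar_white [203. 371.] 0.87
bottle [294. 384.] 0.7
bottle [222. 345.] 0.44
magnifier [330. 421.] 0.62
tray_in [140. 326.] 0.61
top {'K': array([[415.08796541,   0.        , 320.05627088],
       [ 
[... 331 characters left out ...]
ar_red [201. 425.] 0.82
jar_red [252. 443.] 0.79
jar_blue [197. 292.] 0.75
jar_white [253. 302.] 0.79
bottle [214. 222.] 0.62
magnifier [218. 185.] 0.59
tray_in [255. 388.] 0.89
{'K': array([[309.70691629,   0.        , 321.54264198],
       [  0.        , 309.70691629, 201.62914893],
       [  0.        ,   0.        ,   1.        ]]), 'tool_from_camera': array([[ 2.28236147e-04, -9.47350053e-01, -3.20199664e-01,
         8.23981340e+01],
       [ 9.99999944e-01,  1.38313286e-04,  3.03576320e-04,
        -7.00919855e-01],
       [-2.43305175e-04, -3.20199716e-01,  9.47350032e-01,
        -1.21746510e+02],
       [ 0.00000000e+00,  0.00000000e+00,  0.00000000e+00,
         1.00000000e+00]])}
```

View pics/scene0.png

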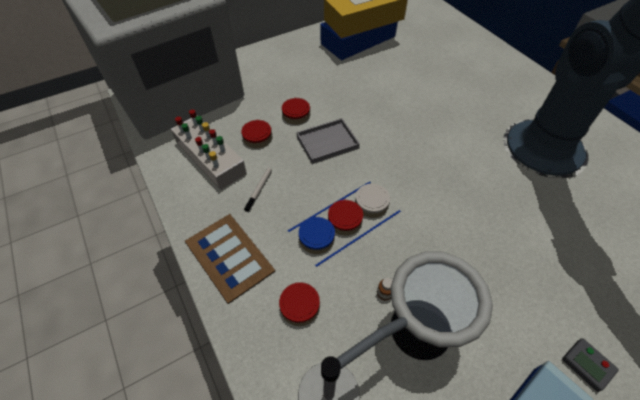

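View pics/top0.png

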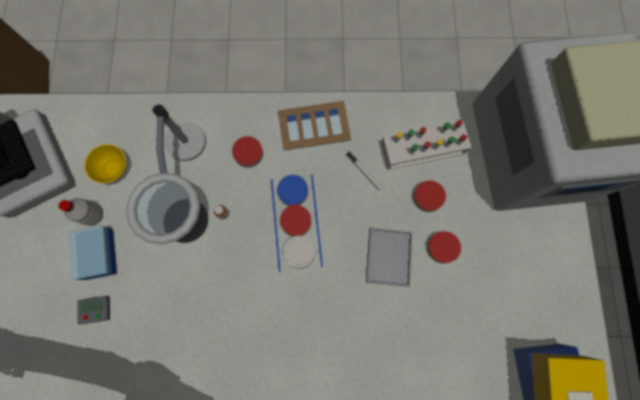

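The red jar is in the middle of the row, with blue far and white near. The bottle stands at top (220,211) and the tray at (388,257). The other red jars are look-alikes outside the row. Next I'll measure the positions.

```bash
cat > h.py <<'E'
from cell import bot, eyes, ticket
import cv2,numpy as np
from scipy.spatial.transform import Rotation as Ro
def bp(c,uv,z):
    p=eyes.camera_params(c);uv=np.atleast_2d(np.asarray(uv,float))
    r=np.c_[(uv-[p["K"][0,2],p["K"][1,2]])/p["K"][0,0],np.ones(len(uv))]@p["R"]
    C=-p["R"].T@p["t"];return C+r*((z-C[2])/r[:,2])[:,None]
def mask_pts(m): 
    v,u=np.nonzero(m);return np.c_[u,v]
def cloud(c,d,m):
    p=eyes.camera_params(c);uv=mask_pts(m&(d>0));z=d[uv[:,1],uv[:,0]][:,None]
    X=np.c_[(uv-[p["K"][0,2],p["K"][1,2]])/p["K"][0,0],np.ones(len(uv))]*z
    return (X-p["t"])@p["R"]
E
python3 - <<'E'
from h import *
np.set_printoptions(precision=1,suppress=True)
for c in("top","scene"):
    im,d=eyes.get_image(c);hsv=cv2.cvtColor(im,cv2.COLOR_RGB2HSV).astype(int)
    for l in("jar_red","jar_blue","jar_white","bottle","magnifier","tray_in","row_mark"):
        for r in eyes.regions_of(c,l)[:2 if l!="jar_red" else 4]:
            P=cloud(c,d,r["pixels"])
            if len(P)<5: continue
            t=P
            if l[:3]=="jar":
                t=P[P[:,2]>24]
            if l=="bottle": t=P[P[:,2]>47]
            if l=="magnifier":
                t=P[(P[:,2]>160)&(P[:,2]<185)]
            if len(t)<3: print(c,l,"few",r["p"]);continue
            mm=(np.percentile(t,1,axis=0)+np.percentile(t,99,axis=0))/2
            print(c,l,round(r["p"],2),r["extent"],len(t),"mid",mm,"ext",np.ptp(t,axis=0),"mean",t.mean(0))
    # dark spot
    R=(im.max(2)<60)&(d>0);P=cloud(c,d,R);P=P[(abs(P[:,2])<15)]
    b=eyes.recognise(c,"bottle");print([ (x["extent"],round(x["p"],2)) for x in b[:2]])
    np.save(f"/tmp/{c}.npy",P);print(c,"dark",len(P))
    s=P[(P[:,1]>250)&(P[:,0]<800)]
    if len(s):print(np.percentile(s,[1,50,99],axis=0))
    print("tray",bp(c,[[388,257]] if c=="top" else [[327,140]],4))
    print("marks", [bp(c,[u],0)[0][:2] for u in ([[272,180],[279,271],[312,176],[321,267]] if c=="top" else [[289,231],[369,183],[317,265],[399,212]])])
E
```

```text
top jar_red 0.82 [282.4, 201.0, 312.0, 235.9] 769 mid [598.3 -71.3  31.3] ext [81.3 77.7 13.5] mean [598.3 -71.8  31.5]
top jar_red 0.78 [426.4, 232.4, 461.9, 261.1] 811 mid [ 525.8 -453.    31.2] ext [79.2 81.6 12.5] mean [ 525.6 -452.3   31.6]
top jar_red 0.73 [235.4, 135.9, 269.2, 167.7] 693 mid [789.2  59.8  30.8] ext [79.7 81.7 14.3] mean [788.7  59.3  31.5]
top jar_red 0.61 [413.4, 180.2, 447.4, 212.1] 722 mid [ 660.8 -424.2   31.1] ext [80.3 79.3 13.6] mean [ 660.1 -423.3   31.5]
top jar_blue 0.74 [276.6, 177.9, 307.3, 205.3] 739 mid [680.2 -63.1  31.1] ext [80.6 79.1 14.3] mean [679.8 -63.1  31.5]
top jar_white 0.58 [286.1, 235.3, 313.0, 266.4] 809 mid [517.  -80.2  31.5] ext [81.6 79.  12.7] mean [516.5 -79.9  31.5]
top bottle 0.68 [213.2, 204.3, 229.3, 219.6] 62 mid [623.3 123.   51.9] ext [20.7 20.4  9.6] mean [623.  123.   52.3]
top magnifier 0.9 [126.7, 100.7, 208.5, 246.1] 4112 mid [612.6 218.3 172.4] ext [306.2 162.2  24.8] mean [605.7 219.6 171.2]
top tray_in 0.65 [365.6, 226.9, 413.1, 287.5] 2393 mid [ 502.7 -312.5   10.7] ext [148.7 128.6  26.6] mean [ 503.7 -313.9 
[... 1569 characters left out ...]
.9 173.5] ext [314.7 160.8  24.1] mean [607.8 227.3 172.4]
scene tray_in 0.8 [294.8, 115.5, 359.6, 163.4] 1722 mid [ 502.5 -309.7   12.4] ext [148.6 135.1  26.1] mean [ 500.7 -311.9    9.1]
scene row_mark 0.93 [290.0, 208.1, 399.4, 262.5] 150 mid [590.8 -62.7   2.7] ext [246.4 124.2   8.6] mean [596.1 -30.2   2.9]
scene row_mark 0.17 [295.0, 118.4, 359.6, 161.2] 1695 mid [ 502.3 -309.8   12.4] ext [148.6 122.6  22.8] mean [ 500.3 -312.2    9.2]
[([378.4, 280.6, 389.2, 297.0], 0.81)]
scene dark 3382
[[399.1 250.5  -0. ]
 [609.4 272.1   3.4]
 [651.6 470.6  14.6]]
tray [[ 498.9 -316.9    4. ]]
marks [array([ 723.4, -111.2]), array([ 481.9, -136.2]), array([710.5,  -2.5]), array([469.7, -25.9])]
```

Rows can't tilt the tool, so I'll test whether stretching past the arm's reach towards +y leaves it leaning.

Request:
step_arm(targets=[[1.5, 0.7, -0.4, 0, 0], [3, 1.4, -0.8, 0, 0], [4.5, 2.1, -1.2, 0, 0], [6.1, 2.8, -1.2, 0, 0], [6.6, 4.2, -1.2, 0, 0], [7.0, 5.6, -1.2, 0, 0], [7.5, 7.0, -1.2, 0, 0], [7.9, 8.4, -1.2, 0, 0], [7.9, 8.4, -1.2, 0, 0]])

```text
time_s: 2.72
tcp_pos: [5.5, 950.9, 169.9]
eef_rot: [-3.037, 0.037, 2.829]
force: [0.4, 0.3, -13.5]
finger_gap: 85.4
grip_force: 0.0
```

```bash
python3 - <<'E'
from h import *
np.set_printoptions(precision=1,suppress=True)
o=bot.get_obs();print(o["time_s"],o["tcp_pos"],o["eef_rot"],np.round(o["joints"],3));print(Ro.from_euler('xyz',o["eef_rot"]).as_matrix().round(3))
from scipy.optimize import least_squares
for c in("top","scene"):
    im,d=eyes.get_image(c)
    P=cloud(c,d,d>0);h=P[(P[:,2]>150)&(P[:,2]<185)&(abs(P[:,0]-590)<130)&(abs(P[:,1]-220)<120)]
    # circle fit on outermost points per angle, excluding +x arm sector
    c0=np.array([600,220.])
    for _ in range(6):
        v=h[:,:2]-c0;a=np.degrees(np.arctan2(v[:,1],v[:,0]));r=np.hypot(*v.T)
        Q=[]
        for k in range(-180,180,10):
            s=(a>=k)&(a<k+10)&(r<95)
            if abs(k+5)>35 and s.sum()>3: Q.append(h[s][np.argsort(r[s])[-2]][:2])
        Q=np.array(Q);f=least_squares(lambda p:np.hypot(*(Q-p[:2]).T)-p[2],[*c0,83],loss="soft_l1");c0=f.x[:2]
    print(c,"head",f.x,len(Q))
    cv2.imwrite(f"pics/{c}1.png",im[...,::-1])
    dk=P[(im[d>0].max(1)<50)&(abs(P[:,2])<12)&(np.hypot(*(P[:,:2]-c0).T)<110)]
    if len(dk)>20: print("dark",len(dk),dk.min(0),dk.max(0))
    post=P[(P[:,2]>20)&(P[:,0]>700)&(P[:,1]>120)&(P[:,1]<330)]
    if len(post):print("post",post[:,:2].min(0),post[:,:2].max(0),np.median(post,0))
E
```

```text
2.725 [  5.5 950.9 169.9] [-3.   0.   2.8] [-1.6  1.4  0.1  0.  -0.1  1.8 -0.4]
[[-1.   0.3  0. ]
 [ 0.3  0.9 -0.1]
 [-0.  -0.1 -1. ]]
top head [604.1 219.6  80.8] 28
dark 338 [548.6 167.   -3.5] [645.6 232.7   7.1]
post [700.4 179.3] [875.6 285.5] [814.5 226.9 163.5]
scene head [604.6 223.4  81. ] 28
dark 1008 [580.5 123.4  -1.9] [662.7 282.5  11.7]
post [700.2 181.8] [870.7 268.2] [805.1 233.4 198. ]
```

Request:
step_arm(targets=[[-0.4, -1.2, -0.8, 0, 0], [-0.8, -2.4, -1.6, 0, 0], [-1.2, -3.6, -2.5, 0, 0], [-1.6, -4.8, -3.5, 0, 0], [-2.0, -6.2, -4.5, 0, 0], [-2.3, -7.2, -5.6, 0, 0], [-2.6, -8.3, -6.8, 0, 0], [-2.6, -8.3, -8.2, 0, 0], [-2.6, -8.3, -9.6, 0, 0], [-2.6, -8.3, -11, 0, 0], [-2.6, -8.3, -12.4, 0, 0], [-2.6, -8.3, -12.4, 0, 0]])

```text
time_s: 4.32
tcp_pos: [5.3, 905.3, 459.0]
eef_rot: [3.082, -0.02, 2.829]
force: [-1.1, 0.7, -0.2]
finger_gap: 85.4
grip_force: 0.0
```

Request:
step_arm(targets=[[0, 0, 0, 0, 0], [0, 0, 0, 0, 0]])

```text
time_s: 4.58
tcp_pos: [5.4, 906.0, 455.3]
eef_rot: [3.086, -0.019, 2.829]
force: [0.0, -0.0, -0.2]
finger_gap: 85.2
grip_force: 0.0
```

```bash
python3 -c "
from h import *
o=bot.get_obs();print(o['time_s'],o['tcp_pos'].round(0) if hasattr(o['tcp_pos'],'round') else o['tcp_pos'],np.round(o['joints'],3));print(Ro.from_euler('xyz',o['eef_rot']).as_matrix().round(3))"
```

```text
4.575 [  5. 906. 455.] [-1.589  1.116  1.57   0.    -1.57   1.966 -0.331]
[[-0.951  0.308 -0.001]
 [ 0.308  0.95   0.059]
 [ 0.019  0.056 -0.998]]
```

Request:
step_arm(targets=[[-0.4, -1.2, 0.8, 0, 0], [-0.8, -2.4, 1.2, 0, 0], [-1.2, -3.6, 1.6, 0, 0], [-1.6, -4.8, 2.0, 0, 0]])

```text
time_s: 5.08
tcp_pos: [7.8, 909.5, 432.6]
eef_rot: [3.11, -0.012, 2.828]
force: [-0.1, -0.2, 0.6]
finger_gap: 85.3
grip_force: 0.0
```

```bash
python3 -c "
from h import *
o=bot.get_obs();print(o['time_s'],o['tcp_pos'],np.round(o['joints'],3));print(Ro.from_euler('xyz',o['eef_rot']).as_matrix().round(3))"
```

```text
5.075 [  7.83772085 909.54757108 432.58998489] [-1.586e+00  1.141e+00  1.568e+00  1.000e-03 -1.570e+00  1.966e+00
 -3.290e-01]
[[-0.951  0.309 -0.002]
 [ 0.309  0.951  0.034]
 [ 0.012  0.032 -0.999]]
```

Request:
step_arm(targets=[[-1.4, 0.2, 0.3, 0, 0], [-2.8, 0.1, 0.6, 0, 0], [-4.2, 0.0, 0.9, 0, 0], [-5.6, -0.5, 1.2, 0, 0]])

```text
time_s: 5.58
tcp_pos: [213.1, 887.8, 406.5]
eef_rot: [3.137, -0.01, 2.825]
force: [0.1, 0.8, -0.5]
finger_gap: 85.9
grip_force: 0.0
```

```bash
cat >st.py <<'E'
from h import *
np.set_printoptions(precision=3,suppress=True)
o=bot.get_obs();print(round(o['time_s'],2),np.round(o['tcp_pos'],1),np.round(o['joints'],3));print(Ro.from_euler('xyz',o['eef_rot']).as_matrix().round(3))
E
python3 st.py
```

```text
5.58 [213.1 887.8 406.5] [-1.357  1.17   1.559  0.002 -1.569  1.966 -0.105]
[[-0.95   0.312 -0.009]
 [ 0.312  0.95   0.008]
 [ 0.01   0.004 -1.   ]]
```

Request:
step_arm(targets=[[1.0, -1.0, 0.6, 0, 0], [2.0, -2.0, 1.2, 0, 0], [3.0, -3.0, 1.8, 0, 0], [4.0, -4.0, 2.4, 0, 0], [5.0, -5.0, 3.0, 0, 0]])

```text
time_s: 6.2
tcp_pos: [36.2, 917.4, 366.4]
eef_rot: [-3.107, 0.001, 2.83]
force: [0.7, 0.6, -0.1]
finger_gap: 85.3
grip_force: 0.0
```

```bash
python3 st.py
```

```text
6.2 [ 36.2 917.4 366.4] [-1.552  1.214  1.56   0.    -1.569  1.962 -0.297]
[[-0.952  0.307 -0.01 ]
 [ 0.307  0.951 -0.034]
 [-0.001 -0.035 -0.999]]
```

Request:
step_arm(targets=[[0, 0, 1.4, 0, 0], [0, 0, 2.8, 0, 0], [0.7, -0.8, 2.8, 0, 0], [1.7, -1.8, 2.8, 0, 0], [2.7, -2.8, 2.8, 0, 0]])

```text
time_s: 6.82
tcp_pos: [-74.4, 933.5, 279.3]
eef_rot: [-3.069, 0.016, 2.83]
force: [-0.7, 0.9, 0.1]
finger_gap: 85.6
grip_force: 0.0
```

```bash
python3 st.py
```

```text
6.83 [-74.4 933.5 279.3] [-1.669  1.307  1.555 -0.    -1.57   1.908 -0.415]
[[-0.952  0.307 -0.007]
 [ 0.307  0.949 -0.074]
 [-0.016 -0.072 -0.997]]
```

Request:
step_arm(targets=[[-1.5, 0.0, 0.3, 0, 0], [-3.0, -0.5, 0.6, 0, 0], [-4.5, -1.5, 0.9, 0, 0], [-5.5, -2.7, 1.2, 0, 0], [-6.5, -3.9, 1.2, 0, 0]])

```text
time_s: 7.45
tcp_pos: [98.4, 915.0, 288.6]
eef_rot: [-3.025, 0.025, 2.831]
force: [-0.7, 0.5, 0.8]
finger_gap: 85.4
grip_force: 0.0
```

```bash
python3 st.py
```

```text
7.45 [ 98.4 915.  288.6] [-1.486  1.298  1.568 -0.    -1.57   1.962 -0.228]
[[-0.952  0.306 -0.012]
 [ 0.305  0.945 -0.118]
 [-0.025 -0.116 -0.993]]
```

```bash
cat > kin.py <<'E'
from h import *
from scipy.optimize import least_squares
rv=lambda a,t:Ro.from_rotvec(np.array(a,float)*t).as_matrix()
X=[1,0,0];Y=[0,1,0];Z=[0,0,1]
def fk(q,p):
    # s1..: signs; h,a,b,c lengths, ea elbow offset, ew wrist offset
    h,a,b,c,e,w,r0=p
    R=rv(Z,-q[0])@rv(Y,q[1])@rv(Z,S[2]*q[2]);x=rv(Z,-q[0])@[r0,0,0]+[0,0,h]
    x=x+R@[e,0,a];R=R@rv(Y,q[3]);x=x+R@[-e,0,b];R=R@rv(Z,S[4]*q[4])@rv(Y,q[5]);x=x+R@[w,0,c]
    return x,R@rv(Z,S[6]*q[6])
D=[([-1.358,.384,.044,1.6,-.018,1.161,-.05],[198.5,618,251.9],[-3.139,0,2.831]),
([-1.589,1.116,1.57,0,-1.57,1.966,-.331],[5.4,906,455.3],[3.086,-.019,2.829]),
([-1.357,1.17,1.559,.002,-1.569,1.966,-.105],[213.1,887.8,406.5],[3.137,-.01,2.825]),
([-1.552,1.214,1.56,0,-1.569,1.962,-.297],[36.2,917.4,366.4],[-3.107,.001,2.83]),
([-1.669,1.307,1.555,0,-1.57,1.908,-.415],[-74.4,933.5,279.3],[-3.069,.016,2.83]),
([-1.486,1.298,1.568,0,-1.57,1.962,-.228],[98.4,915,288.6],[-3.025,.025,2.831])]
if __name__=="__main__":
    import itertools
    best=[]
    for s in itertools.product([1,-1],repeat=3):
        S={2:s[0],4:s[1],6:s[2]}
        f=least_squares(lambda p:np.concatenate([fk(q,p)[0]-x for q,x,e in D]),[370,466,519,350,0,0,0],loss="soft_l1",x_scale=10)
        M=[(Ro.from_euler('xyz',e).inv()*Ro.from_matrix(fk(q,f.x)[1])).as_rotvec() for q,x,e in D]
        print(s,round(f.cost,1),f.x.round(1),np.ptp(M,axis=0).round(2),np.round(M[0],2))
E
python3 kin.py
```

```text
(1, 1, 1) 176.2 [309.4 487.6 519.7 295.8  -9.9  21.3   5. ] [0.03 0.03 0.62] [ 0.    0.   -1.77]
(1, 1, -1) 176.2 [309.4 487.6 519.7 295.8  -9.9  21.3   5. ] [0.01 0.03 0.11] [ 0.   -0.   -1.67]
(1, -1, 1) 202.2 [ 279.4   96.1  785.  -217.5  -35.8   90.3   10.1] [1.79 1.8  2.42] [-0.02  0.03 -1.75]
(1, -1, -1) 202.2 [ 279.4   96.1  785.  -217.5  -35.8   90.3   10.1] [1.59 2.46 2.41] [-0.02  0.03 -1.65]
(-1, 1, 1) 172.0 [ 1.535e+02  2.858e+02  6.630e+02 -1.066e+02 -1.350e+01  5.940e+01
  6.000e-01] [1.74 1.74 2.32] [ 0.03 -0.03 -1.68]
(-1, 1, -1) 172.0 [ 1.535e+02  2.858e+02  6.630e+02 -1.066e+02 -1.350e+01  5.940e+01
  6.000e-01] [1.54 2.39 2.32] [ 0.03 -0.03 -1.58]
(-1, -1, 1) 150.3 [301.9 471.9 509.2 278.3  -9.1 -11.5  -3.8] [0.   0.   0.73] [ 0.    0.   -1.67]
(-1, -1, -1) 150.3 [301.9 471.9 509.2 278.3  -9.1 -11.5  -3.8] [0. 0. 0.] [ 0.    0.   -1.57]
```

```bash
cat > sim.py <<'E'
import kin;from kin import *
kin.S={2:-1,4:-1,6:-1};p=[301.9,471.9,509.2,278.3,-9.1,-11.5,-3.8]
T0=rv(Z,np.pi/2)
lo=np.array([-2.61,-.41,-1.48,0,-1.57,.05,-2.85]);hi=np.array([2.61,2.15,1.57,2.5,4.71,1.97,2.85])
def pose(q): x,R=fk(q,p);return x,R@T0
def err(q,x,R):
    a,B=pose(q);return np.r_[(x-a)/1000,(Ro.from_matrix(R@B.T)).as_rotvec()]
def J(q):
    a,B=pose(q);return np.array([-(err(q+1e-5*np.eye(7)[i],a,B))/1e-5 for i in range(7)]).T
def dls(q,x,R,it=50,lam=.03):
    q=np.array(q,float)
    for _ in range(it):
        e=err(q,x,R);A=J(q);free=np.ones(7,bool)
        for _ in range(7):
            d=np.zeros(7);Af=A[:,free];d[free]=Af.T@np.linalg.solve(Af@Af.T+lam**2*np.eye(6),e)
            bad=free&((q+d>hi)|(q+d<lo))
            if not bad.any():break
            free&=~bad
        q=np.clip(q+np.clip(d,-.2,.2),lo,hi)
    return q
E
python3 - <<'E'
from sim import *
np.set_printoptions(precision=3,suppress=True)
q=np.array(bot.get_obs()["joints"]);x,R=pose(q);print(x,R)
print(J(q)[:,3])
A=J(q);print(-A)
for n,d in dict(px=[1,0,0],mx=[-1,0,0],py=[0,1,0],my=[0,-1,0],up=[0,0,1],dn=[0,0,-1]).items():
    e=np.r_[np.array(d)*.05,0,0,0];print(n,np.linalg.pinv(A,rcond=.02)@e)
for s in(1,-1): print("yaw",s,np.linalg.pinv(A,rcond=.02)@np.r_[0,0,0,R[:,2]*.18*s])
E
```

```text
[ 76.813 916.254 288.292] [[-0.952  0.306 -0.012]
 [ 0.305  0.945 -0.118]
 [-0.025 -0.116 -0.993]]
[ 0.411 -0.043 -0.004  0.02   0.268 -0.963]
[[-0.916  0.001 -0.261 -0.411 -0.261  0.023  0.   ]
 [ 0.077  0.014  0.022  0.043  0.022  0.277  0.   ]
 [ 0.     0.923  0.001  0.004  0.001 -0.022  0.   ]
 [-0.     0.996  0.081 -0.02   0.081  0.996 -0.012]
 [ 0.    -0.084  0.96  -0.268  0.96  -0.084 -0.118]
 [ 1.    -0.     0.269  0.963  0.269 -0.002 -0.993]]
px [ 0.052  0.001  0.003 -0.     0.003 -0.002  0.054]
mx [-0.052 -0.001 -0.003  0.    -0.003  0.002 -0.054]
py [-0.004  0.013 -0.    -0.    -0.    -0.024 -0.004]
my [ 0.004 -0.013  0.     0.     0.     0.024  0.004]
up [-0.    -0.049 -0.     0.    -0.     0.046 -0.   ]
dn [ 0.     0.049  0.    -0.     0.    -0.046  0.   ]
yaw 1 [-0.031 -0.     0.01   0.057  0.01  -0.    -0.151]
yaw -1 [ 0.031  0.    -0.01  -0.057 -0.01   0.     0.151]
```

Request:
step_arm(targets=[[0, 0, 0, 10, 0], [0, 0, 0, 20, 0], [0, 0, 0, 30, 0], [0, 0, 0, 40, 0], [0, 0, 0, 50, 0], [0, 0, 0, 60, 0]])

```text
time_s: 8.2
tcp_pos: [97.7, 915.1, 289.2]
eef_rot: [-3.105, 0.113, 1.778]
force: [-0.5, -0.0, 0.4]
finger_gap: 85.4
grip_force: 0.0
```

```bash
python3 st.py
```

```text
8.2 [ 97.7 915.1 289.2] [-1.488  1.298  1.544 -0.    -1.547  1.962 -1.283]
[[-0.205  0.979 -0.012]
 [ 0.972  0.202 -0.117]
 [-0.112 -0.036 -0.993]]
```

Request:
step_arm(targets=[[0, 0, 0, 10.7, 0], [0, 0, 0, 21.4, 0], [0, 0, 0, 32, 0], [0, 0, 0, 42.7, 0], [0, 0, 0, 53.4, 0], [0, 0, 0, 64, 0], [0, 0, 0, 74.7, 0], [0, 0, 0, 85, 0], [0, 0, 0, 96, 0], [0, 0, 0, 106, 0], [0, 0, 0, 117, 0], [0, 0, 0, 128, 0]])

```text
time_s: 9.7
tcp_pos: [120.8, 842.5, 268.3]
eef_rot: [3.082, -0.003, -0.276]
force: [0.4, 0.8, 0.2]
finger_gap: 85.4
grip_force: 0.0
```

```bash
python3 st.py
```

```text
9.7 [120.8 842.5 268.3] [-1.926  1.255  1.568  0.894 -1.299  1.82  -2.852]
[[ 0.962 -0.273 -0.013]
 [-0.273 -0.96  -0.058]
 [ 0.003  0.059 -0.998]]
```

Request:
step_arm(targets=[[0.2, 0.8, 0, -10, 0], [0.4, 1.6, 0, -20, 0], [0.6, 2.4, 0, -30, 0], [0.8, 3.2, 0, -40, 0], [1.0, 4.0, 0, -50, 0], [1.3, 4.8, 0, -60, 0], [1.6, 5.8, 0, -70, 0], [1.6, 5.8, 0, -80, 0], [1.6, 5.8, 0, -90, 0]])

```text
time_s: 10.82
tcp_pos: [120.7, 602.7, 283.1]
eef_rot: [3.14, 0.059, 1.3]
force: [-0.3, -0.3, 0.2]
finger_gap: 85.5
grip_force: 0.0
```

```bash
python3 st.py
```

```text
10.82 [120.7 602.7 283.1] [-2.355  0.87   1.513  1.65  -0.841  1.525 -1.034]
[[ 0.267  0.964 -0.014]
 [ 0.962 -0.268 -0.058]
 [-0.059  0.002 -0.998]]
```

```bash
cat > plan.py <<'E'
from sim import *
np.set_printoptions(precision=2,suppress=True)
def go(q,dw,dyaw=0,n=None,lam=.03,verbose=1):
    x0,R0=pose(q);dw=np.array(dw,float);n=n or int(max(np.linalg.norm(dw)/55,abs(dyaw)/10,1))+1
    for i in range(1,n+1):
        q=dls(q,x0+dw*i/n,R0@rv(Z,np.radians(dyaw)*i/n),it=8,lam=lam)
    if verbose:
        x,R=pose(q);print("q",q,"x",x.round(),"z",R[:,2])
    return q
if __name__=="__main__":
    q=np.array(bot.get_obs()["joints"])
    q=go(q,[-560,-150,50]);q=go(q,[-100,-150,50]);q=go(q,[650,250,50]);q=go(q,[0,-150,200])
    for k in range(5): q=go(q,[0,0,120])
E
python3 plan.py
```

```text
q [-2.61  1.12  1.53  0.72 -1.27  1.97 -2.13] x [-495.  662.  378.] z [-0.01 -0.1  -1.  ]
q [-2.6   0.7   0.43  0.83 -0.34  1.73 -2.57] x [-595.  512.  428.] z [-0.01 -0.1  -1.  ]
q [-1.75  0.7   0.59  0.75 -0.36  1.86 -1.62] x [ 55. 762. 478.] z [-0.01 -0.1  -1.  ]
q [-1.49  0.29  0.01  0.98  0.    1.95 -1.75] x [ 53. 597. 625.] z [-0.   -0.07 -1.  ]
q [-1.5   0.23  0.02  0.99  0.    1.95 -1.75] x [ 52. 578. 653.] z [ 0.   -0.03 -1.  ]
q [-1.5   0.19  0.02  0.98  0.    1.95 -1.75] x [ 51. 562. 680.] z [ 0.01  0.02 -1.  ]
q [-1.5   0.15  0.02  0.97  0.    1.95 -1.75] x [ 50. 549. 706.] z [ 0.01  0.07 -1.  ]
q [-1.51  0.13  0.03  0.95  0.    1.95 -1.75] x [ 49. 539. 731.] z [ 0.01  0.11 -0.99]
q [-1.51  0.1   0.03  0.92  0.    1.95 -1.75] x [ 49. 531. 755.] z [ 0.02  0.16 -0.99]
```

```bash
python3 - <<'E'
from plan import *
q0=np.array(bot.get_obs()["joints"])
print("A");q=go(q0,[0,-200,400]);q=go(q,[0,0,300]);q=go(q,[0,0,500],n=12);q=go(q,[0,0,500],n=12)
print("B");q=go(q0,[-100,-250,400]);q=go(q,[0,0,300]);q=go(q,[0,300,-100])
print("C");q=go(q0,[0,0,400]);q=go(q,[0,0,300]);q=go(q,[0,0,500],n=12)
# feasibility of leaned work poses
from scipy.optimize import least_squares
def feas(x,R):
    best=None
    rng=np.random.default_rng(0)
    for k in range(30):
        f=least_squares(lambda q:err(q,x,R),rng.uniform(lo,hi),bounds=(lo,hi))
        if best is None or f.cost<best.cost: best=f
    return best
print("feas")
for L in(30,40):
  t=np.radians(L);z=np.array([0,np.sin(t),-np.cos(t)])
  for nm,x in dict(bot=[623,124,40],jar=[600,100,40],tray=[502,-312,60]).items():
    for xa in([1,0,0],[-1,0,0],"y","-y"):
        X_=np.array([1.,0,0]) if xa==[1,0,0] else np.array([-1.,0,0]) if xa==[-1,0,0] else np.cross(z,[1,0,0])*(1 if xa=="y" else -1)
        R=np.c_[X_,np.cross(z,X_),z];f=feas(np.array(x,float),R);print(L,nm,xa,"%.1e"%f.cost,f.x)
E
```

```text
A
q [-2.55  0.16  1.53  1.29 -0.16  1.89 -1.34] x [176. 461. 619.] z [-0.01 -0.04 -1.  ]
q [-1.45  0.03  0.25  1.09 -0.    1.97 -1.47] x [177. 458. 712.] z [ 0.03  0.05 -1.  ]
q [-1.05 -0.04 -0.14  0.98 -0.    1.97 -1.46] x [168. 429. 798.] z [ 0.09  0.21 -0.97]
q [-1.13 -0.1  -0.06  0.88 -0.    1.97 -1.46] x [156. 394. 874.] z [ 0.15  0.35 -0.92]
B
q [-2.56  0.25  1.54  1.21 -0.26  1.97 -1.38] x [116. 481. 642.] z [-0.02 -0.06 -1.  ]
q [-1.25  0.03 -0.08  1.08 -0.    1.97 -1.61] x [114. 478. 711.] z [ 0.01  0.05 -1.  ]
q [-1.42  0.68 -0.02  0.47  0.01  1.94 -1.7 ] x [113. 771. 601.] z [ 0.01  0.06 -1.  ]
C
q [-1.41  0.26  0.05  0.96 -0.02  1.97 -1.63] x [116. 576. 649.] z [-0.01 -0.05 -1.  ]
q [-1.36  0.16 -0.02  0.95  0.    1.97 -1.65] x [108. 539. 714.] z [ 0.01  0.07 -1.  ]
q [-1.26  0.03 -0.12  0.89  0.    1.97 -1.65] x [ 97. 485. 805.] z [ 0.04  0.24 -0.97]
feas
30 bot [1, 0, 0] 1.0e-19 [ 0.29  0.71 -0.35  1.75 -0.44  0.78 -1.22]
30 bot [-1, 0, 0] 3.2e-20 [ 0.76  1.   -0.99  1.75  0.38  0.76  1.34]
30 bot y 7.4e-21 [ 0.94  1.4  -1.39  1.75  1.01  1.02  2.52]
30 bot -y 2.2e-21 [
[... 660 characters left out ...]
0e-24 [ 0.71  0.94 -0.82  1.74 -0.09  0.75  1.76]
40 bot y 1.4e-20 [ 0.32  0.75 -0.3   1.74 -0.67  0.87 -2.56]
40 bot -y 1.4e-22 [ 1.    1.47 -1.38  1.74  0.87  0.96 -0.46]
40 jar [1, 0, 0] 1.4e-22 [ 0.06  0.7   0.08  1.79 -0.93  1.   -0.79]
40 jar [-1, 0, 0] 5.8e-24 [ 0.18  0.7  -0.07  1.79 -0.83  0.95  2.3 ]
40 jar y 1.1e-22 [ 0.25  0.71 -0.16  1.79 -0.77  0.92 -2.45]
40 jar -y 1.1e-23 [ 0.86  0.99 -0.94  1.79  0.09  0.75  0.09]
40 tray [1, 0, 0] 1.1e-24 [ 0.8   0.8  -0.03  1.53 -0.47  1.36 -0.57]
40 tray [-1, 0, 0] 8.9e-19 [ 1.52  1.27 -1.21  1.53  0.53  1.38  1.87]
40 tray y 5.0e-16 [ 0.26  0.96  0.75  1.52 -0.96  1.63 -1.84]
40 tray -y 4.2e-18 [ 0.79  0.8  -0.03  1.53 -0.47  1.36  1.  ]
```

Request:
step_arm(targets=[[-0.2, -0.4, -1.2, 0, 0], [-0.4, -0.8, -2.5, 0, 0], [-0.6, -1.2, -3.8, 0, 0], [-0.8, -1.6, -5.1, 0, 0], [-0.9, -2.0, -6.4, 0, 0], [-1.1, -2.4, -7.7, 0, 0], [-1.3, -2.8, -9, 0, 0], [-1.4, -2.9, -10, 0, 0], [-1.4, -2.9, -12, 0, 0], [-1.4, -2.9, -14, 0, 0], [-1.4, -2.9, -17, 0, 0], [-1.4, -2.9, -20, 0, 0]])

```text
time_s: 12.32
tcp_pos: [13.1, 594.1, 678.4]
eef_rot: [-3.125, -0.012, 1.293]
force: [0.1, 0.7, -0.5]
finger_gap: 85.5
grip_force: 0.0
```

```bash
python3 st.py
```

```text
12.32 [ 13.1 594.1 678.4] [-1.829  0.257  0.321  0.914 -0.102  1.967 -1.836]
[[ 0.274  0.962 -0.013]
 [ 0.962 -0.274  0.016]
 [ 0.012 -0.016 -1.   ]]
```

Request:
step_arm(targets=[[0, 0, -4, 0, 0], [0, 0, -8, 0, 0], [0, 0, -12, 0, 0], [0, 0, -12, 0, 0], [0, 0, -12, 0, 0], [0, 0, -12, 0, 0], [0, 0, -12, 0, 0], [0, 0, -12, 0, 0]])

```text
time_s: 13.32
tcp_pos: [13.2, 544.6, 725.1]
eef_rot: [-3.107, -0.085, 1.289]
force: [1.2, 0.1, -0.3]
finger_gap: 85.5
grip_force: 0.0
```

```bash
python3 st.py
```

```text
13.32 [ 13.2 544.6 725.1] [-2.023  0.139  0.506  0.961 -0.088  1.966 -1.841]
[[ 0.277  0.961 -0.009]
 [ 0.957 -0.275  0.091]
 [ 0.085 -0.034 -0.996]]
```

Request:
step_arm(targets=[[0, 0, -12, 0, 0], [0, 0, -12, 0, 0], [0, 0, -12, 0, 0]])

```text
time_s: 13.7
tcp_pos: [14.0, 517.0, 766.6]
eef_rot: [-3.084, -0.162, 1.285]
force: [-0.4, -0.2, 0.2]
finger_gap: 85.5
grip_force: 0.0
```

```bash
python3 st.py
```

```text
13.7 [ 14.  517.  766.6] [-2.317  0.069  0.788  0.955 -0.07   1.966 -1.848]
[[ 0.278  0.96  -0.01 ]
 [ 0.947 -0.273  0.171]
 [ 0.161 -0.056 -0.985]]
```

Request:
step_arm(targets=[[0, 0, -12, 0, 0], [0, 0, -12, 0, 0], [0, 0, -12, 0, 0]])

```text
time_s: 14.08
tcp_pos: [13.3, 491.6, 803.2]
eef_rot: [-3.059, -0.233, 1.284]
force: [0.4, -0.8, 0.2]
finger_gap: 85.4
grip_force: 0.0
```

Request:
step_arm(targets=[[0, 0, -12, 0, 0], [0, 0, -12, 0, 0], [0, 0, -12, 0, 0]])

```text
time_s: 14.45
tcp_pos: [18.7, 466.5, 831.4]
eef_rot: [-3.038, -0.289, 1.275]
force: [0.5, 0.1, -0.7]
finger_gap: 85.5
grip_force: 0.0
```

Request:
step_arm(targets=[[0, 0, -12, 0, 0], [0, 0, -12, 0, 0], [0, 0, -12, 0, 0]])

```text
time_s: 14.82
tcp_pos: [23.3, 427.7, 865.0]
eef_rot: [-3.017, -0.359, 1.258]
force: [0.0, 0.8, -0.8]
finger_gap: 85.6
grip_force: 0.0
```

```bash
python3 st.py
```

```text
14.82 [ 23.3 427.7 865. ] [-0.916 -0.08  -0.575  0.863 -0.088  1.966 -1.838]
[[ 0.288  0.958 -0.011]
 [ 0.891 -0.264  0.37 ]
 [ 0.351 -0.116 -0.929]]
```

Request:
step_arm(targets=[[0, 0, -12, 0, 0], [0, 0, -12, 0, 0], [0, 0, -12, 0, 0]])

```text
time_s: 15.2
tcp_pos: [20.6, 382.8, 897.1]
eef_rot: [-2.992, -0.434, 1.254]
force: [-0.9, -0.0, 0.0]
finger_gap: 85.2
grip_force: 0.0
```

Request:
step_arm(targets=[[0, 0, -12, 0, 0], [0, 0, -12, 0, 0], [0, 0, -12, 0, 0]])

```text
time_s: 15.58
tcp_pos: [18.3, 337.9, 927.0]
eef_rot: [-2.966, -0.515, 1.24]
force: [-1.1, -0.7, -0.3]
finger_gap: 85.8
grip_force: 0.0
```

```bash
python3 st.py
```

```text
15.57 [ 18.3 337.9 927. ] [-1.609 -0.244 -0.034  0.878  0.023  1.967 -1.914]
[[ 0.282  0.959 -0.008]
 [ 0.823 -0.238  0.515]
 [ 0.492 -0.152 -0.857]]
```

Request:
step_arm(targets=[[0, 0, -12, 0, 0], [0, 0, -12, 0, 0], [0, 0, -12, 0, 0], [0, 0, -12, 0, 0]])

```text
time_s: 16.08
tcp_pos: [26.8, 356.0, 954.3]
eef_rot: [-2.924, -0.552, 1.241]
force: [0.7, -0.2, 0.2]
finger_gap: 85.4
grip_force: 0.0
```

```bash
cat > mv.py <<'E'
from h import *
def rows(target,o=None):
    o=o or bot.get_obs();R=Ro.from_euler('xyz',o['eef_rot']).as_matrix()
    return (R.T@(np.array(target,float)-o['tcp_pos'])/40).round(2)
E
python3 st.py; python3 - <<'E'
from mv import *
from plan import go,pose
o=bot.get_obs();R=Ro.from_euler('xyz',o['eef_rot']).as_matrix()
print(rows([450,0,350]))
t=np.degrees(np.arctan2(-R[2,1],R[2,0]));print("turn",t)
q=np.array(o['joints'])
x0=pose(q)[0];print(x0,o['tcp_pos'])
n=20
from sim import dls,rv,Z
tr=np.radians(-197)
for k in range(1,n+1):
    q=dls(q,x0+(np.array([450,0,350])-x0)*k/n,R@rv(Z,tr*k/n),it=8)
    if k%5==0: print(q,pose(q)[0],pose(q)[1][:,2])
q=go(q,[173,60,-200]);q=go(q,[0,60,-120]);q=go(q,[0,-60,200]);q=go(q,[-120,-390,0]);q=go(q,[0,0,-200])
E
```

```text
16.07 [ 26.8 356.  954.3] [-1.573 -0.188 -0.007  0.774 -0.037  1.967 -1.874]
[[ 0.276  0.96  -0.038]
 [ 0.806 -0.21   0.554]
 [ 0.524 -0.184 -0.832]]
[-12.17  14.8    7.23]
turn 19.29801839280657
[-13.84 352.46 957.83] [ 26.79 356.03 954.34]
[-0.98 -0.37 -0.07  1.23 -0.45  1.89 -0.47] [ 44.13 335.44 828.11] [-0.17  0.47 -0.86]
[-0.98 -0.37 -0.07  1.56 -0.45  1.8   0.56] [ 59.36 358.09 665.86] [-0.29  0.3  -0.91]
[-0.98 -0.37  0.13  1.95 -0.24  1.42  1.97] [201.16 322.33 456.01] [-0.13  0.28 -0.95]
[-1.52 -0.39  1.24  1.86 -0.15  1.29  2.84] [453.06 138.84 415.67] [-0.03  0.5  -0.86]
q [-1.8  -0.4   1.48  2.01 -0.11  1.    2.84] x [464. 179. 306.] z [ 0.01  0.49 -0.87]
q [-1.88 -0.4   1.48  2.19 -0.1   0.77  2.78] x [409. 226. 231.] z [ 0.03  0.49 -0.87]
q [-1.23 -0.4   0.89  1.94 -0.17  1.25  2.77] x [409. 166. 431.] z [ 0.03  0.49 -0.87]
q [-1.2  -0.4   1.    1.61 -0.08  1.66  2.77] x [428.  32. 561.] z [-0.    0.41 -0.91]
q [-1.33 -0.4   1.17  1.95 -0.04  1.28  2.82] x [436.  65. 370.] z [-0.    0.4  -0.92]
```

```bash
python3 - <<'E'
from mv import *
from plan import go,pose
import numpy as np
o=bot.get_obs();q0=np.array(o['joints'])
for wps in ([[100,600,600],[450,350,450],[600,0,350]],[[100,600,500],[400,450,400],[560,200,380],[600,0,350]]):
    q=q0;print("path")
    for w in wps: q=go(q,np.array(w)-pose(q)[0])
    q=go(q,[0,0,0],dyaw=142-0)
    q=go(q,[0,0,0],dyaw=18)
    q=go(q,[23,60,-200]);q=go(q,[0,60,-120]);qb=q;q=go(q,[0,-60,200]);q=go(q,[-120,-390,0]);q=go(q,[0,0,-190])
E
```

```text
path
q [-1.54 -0.1   0.18  1.54 -0.16  1.13 -1.59] x [100. 600. 600.] z [-0.04  0.55 -0.83]
q [-1.26  0.    0.85  1.74 -0.59  1.24 -0.53] x [450. 350. 450.] z [-0.04  0.55 -0.83]
q [-0.52  0.51  1.03  1.56 -0.91  1.69  0.33] x [600.   0. 350.] z [-0.04  0.55 -0.83]
q [-0.67  0.73  1.37  1.56 -1.13  1.87 -2.04] x [600.   0. 350.] z [-0.04  0.55 -0.83]
q [-0.68  0.76  1.41  1.56 -1.15  1.9  -2.34] x [600.   0. 350.] z [-0.04  0.55 -0.83]
q [-0.69  0.97  1.21  1.68 -1.35  1.66 -2.23] x [623.  60. 150.] z [-0.04  0.55 -0.83]
q [-0.72  1.1   1.07  1.71 -1.5   1.52 -2.2 ] x [623. 120.  30.] z [-0.04  0.55 -0.83]
q [-0.72  0.88  1.29  1.65 -1.28  1.74 -2.31] x [623.  60. 230.] z [-0.04  0.55 -0.83]
q [ 0.    0.97  1.26  1.46 -1.05  1.96 -1.77] x [ 503. -330.  230.] z [-0.04  0.55 -0.83]
q [ 0.05  1.19  1.11  1.51 -1.19  1.75 -1.67] x [ 503. -330.   40.] z [-0.04  0.55 -0.83]
path
q [-1.55 -0.1   0.2   1.74 -0.18  0.94 -1.55] x [100. 600. 500.] z [-0.04  0.55 -0.83]
q [-1.28  0.05  0.67  1.8  -0.61  1.05 -0.64] x [400. 450. 400.] z [-0.04  0.55 -0.83]
q [-0.85  0.28  0.91  1.67 -0.81  1.43 -0.05] x [560. 200. 380.] z [-0.04  0.55 -0.83]
q [-0.47  0.47  0.95  1.56 -0.87  1.66  0.3 ] x [600.   0. 350.] z [-0.04  0.55 -0.83]
q [-0.65  0.67  1.3   1.56 -1.07  1.82 -2.06] x [600.   0. 350.] z [-0.04  0.55 -0.83]
q [-0.66  0.7   1.34  1.56 -1.1   1.85 -2.36] x [600.   0. 350.] z [-0.04  0.55 -0.83]
q [-0.66  0.92  1.15  1.68 -1.3   1.61 -2.25] x [623.  60. 150.] z [-0.04  0.55 -0.83]
q [-0.69  1.06  1.01  1.71 -1.45  1.47 -2.21] x [623. 120.  30.] z [-0.04  0.55 -0.83]
q [-0.69  0.82  1.22  1.65 -1.23  1.68 -2.33] x [623.  60. 230.] z [-0.04  0.55 -0.83]
q [ 0.02  0.93  1.21  1.46 -1.01  1.92 -1.79] x [ 503. -330.  230.] z [-0.04  0.55 -0.83]
q [ 0.07  1.15  1.06  1.51 -1.15  1.72 -1.69] x [ 503. -330.   40.] z [-0.04  0.55 -0.83]
```

```bash
python3 - <<'E'
from mv import *
for w in([100,600,600],[450,350,450],[600,0,350]): print(rows(w))
E
```

```text
[ 0.77  2.1  10.68]
[-3.81 12.51 10.  ]
[-11.13  18.4    7.09]
```

Request:
step_arm(targets=[[0.1, 0.3, 1.5, 0, 0], [0.2, 0.6, 3, 0, 0], [0.3, 0.9, 4.5, 0, 0], [0.4, 1.2, 6, 0, 0], [0.6, 1.5, 7.5, 0, 0], [0.7, 1.8, 9, 0, 0], [0.8, 2.1, 10.6, 0, 0], [0.2, 3.5, 10.6, 0, 0], [-0.4, 4.9, 10.5, 0, 0], [-1.0, 6.3, 10.4, 0, 0], [-1.6, 7.6, 10.3, 0, 0], [-2.2, 9.0, 10.2, 0, 0]])

```text
time_s: 17.58
tcp_pos: [342.0, 427.8, 502.6]
eef_rot: [-2.924, -0.553, 1.222]
force: [1.2, 0.9, 0.6]
finger_gap: 85.4
grip_force: 0.0
```

```bash
python3 st.py; python3 - <<'E'
from mv import *
for w in([450,350,450],[600,0,350]): print(rows(w))
E
```

```text
17.57 [342.  427.8 502.6] [-1.389 -0.215  0.553  1.804 -0.332  1.114 -1.023]
[[ 0.291  0.956 -0.027]
 [ 0.799 -0.228  0.556]
 [ 0.525 -0.183 -0.831]]
[-1.46  3.27 -0.06]
[-8.68  9.3  -2.95]
```

Request:
step_arm(targets=[[-0.7, 1.6, 0, 0, 0], [-1.5, 3.2, -0.1, 10, 0], [-2.6, 4.1, -0.5, 20, 0], [-3.7, 5.0, -0.9, 30, 0], [-4.8, 6.0, -1.3, 40, 0], [-5.9, 6.9, -1.8, 50, 0], [-6.9, 7.8, -2.2, 60, 0], [-7.8, 8.6, -2.6, 70, 0], [-8.7, 9.3, -2.9, 80, 0], [-8.7, 9.3, -2.9, 90, 0], [-8.7, 9.3, -2.9, 100, 0], [-8.7, 9.3, -2.9, 110, 0]])

```text
time_s: 19.08
tcp_pos: [598.4, 1.5, 348.2]
eef_rot: [-2.667, 0.362, -0.554]
force: [-0.3, -0.4, 0.3]
finger_gap: 85.4
grip_force: 0.0
```

```bash
python3 st.py; python3 - <<'E'
from mv import *
o=bot.get_obs();R=Ro.from_euler('xyz',o['eef_rot']).as_matrix()
print(np.degrees(np.arctan2(R[2,1],R[2,0]))-180)
for w in([623,30,200],[623,70,120]): print(rows(w))
E
```

```text
19.07 [598.4   1.5 348.2] [-0.662  0.579  1.227  1.64  -1.002  1.719 -1.537]
[[ 0.795 -0.606 -0.027]
 [-0.492 -0.671  0.555]
 [-0.354 -0.428 -0.832]]
-309.65611447112434
[1.45 0.73 3.46]
[1.67 0.92 5.68]
```

Request:
step_arm(targets=[[0.3, 0.2, 1.3, 10, 0], [0.6, 0.4, 2.6, 20, 0], [1.0, 0.6, 3.9, 30, 0], [1.3, 0.8, 5.0, 40, 0], [1.7, 0.9, 5.7, 50.3, 0], [1.7, 0.9, 5.7, 50.3, 0]])

```text
time_s: 19.82
tcp_pos: [623.3, 72.6, 116.4]
eef_rot: [3.141, 0.59, -1.512]
force: [-0.4, 1.1, 0.6]
finger_gap: 85.5
grip_force: 0.0
```

```bash
python3 st.py; python3 - <<'E'
from mv import *
im,d=eyes.get_image("wrist");cv2.imwrite("pics/w1.png",im[...,::-1])
for r in eyes.tip_of("wrist","bottle")[:2]: print(r["centre"],r["p"])
im,d=eyes.get_image("top");cv2.imwrite("pics/t2.png",im[100:300,60:480,::-1])
E
```

```text
19.82 [623.3  72.6 116.4] [-0.68   0.926  1.1    1.779 -1.329  1.535 -2.202]
[[ 0.049 -0.998 -0.034]
 [-0.83  -0.059  0.555]
 [-0.556  0.001 -0.831]]
[176.8, 320.0] 0.94
```

View pics/w1.png

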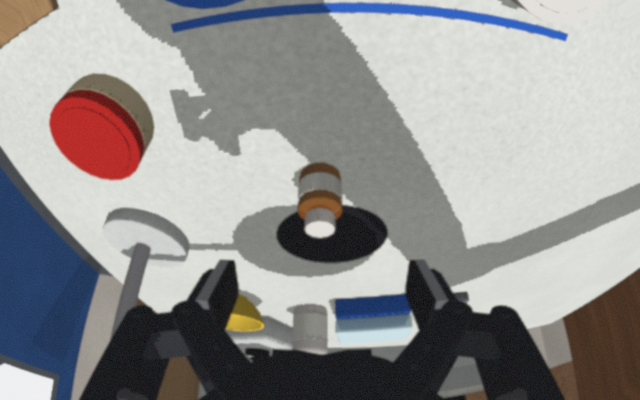

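The bottle (320,190) is centred between the open fingers, at columns about 225 and 420, with the black spot behind it at (332,232). I'll back-project its base and the spot.

```bash
cat >> mv.py <<'E'
def wray(rc,z):
    o=bot.get_obs();R=Ro.from_euler('xyz',o['eef_rot']).as_matrix();p=eyes.camera_params("wrist")
    v=np.array([rc[1]-p["K"][0,2],rc[0]-p["K"][1,2]]);r=np.linalg.norm(v);t=r/p["K"][0,0]
    d=np.r_[v/max(r,1e-9)*np.sin(t),np.cos(t)];T=p["tool_from_camera"]
    C=R@T[:3,3]+o['tcp_pos'];D=R@T[:3,:3]@d;return C+D*(z-C[2])/D[2]
E
python3 - <<'E'
from mv import *
b=wray([176.8,320],0);print("bottle",b, "cap",wray([228,320],52))
print("spot edges",[wray(p,0).round(1) for p in([232,277],[232,387],[205,332],[263,332])])
for G in ([b[0],b[1],27],[623,123.5,27]):
    G=np.array(G);o=bot.get_obs();R=Ro.from_euler('xyz',o['eef_rot']).as_matrix();print(rows(G-3*R[:,2]))
E
```

```text
bottle [624.21018473 129.31891314   0.        ] cap [623.70144857 128.60603672  52.        ]
spot edges [array([666.3, 221.2,   0. ]), array([546.4, 213.5,   0. ]), array([610.7, 168.4,   0. ]), array([600.2, 292.2,   0. ])]
[ 0.08 -0.03  2.71]
[0.2  0.01 2.63]
```

Request:
step_arm(targets=[[0.1, 0, 0.8, 0, 0], [0.1, 0, 1.6, 0, 0], [0.1, 0, 2.2, 0, 0], [0.12, 0, 2.6, 0, 0], [0.12, 0, 2.6, 0, 0], [0.12, 0, 2.6, 0, 1], [0.12, 0, 2.6, 0, 1], [0.12, 0, 2.6, 0, 1], [0.12, 0, 2.6, 0, 1], [0.12, 0, 2.6, 0, 1], [0.12, 0, 2.6, 0, 1]])

```text
time_s: 21.35
tcp_pos: [623.0, 123.7, 31.6]
eef_rot: [-3.134, 0.589, -1.513]
force: [0.1, -2.7, 4.6]
finger_gap: 32.3
grip_force: 59.7
```

```bash
python3 st.py; python3 - <<'E'
from mv import *
o=bot.get_obs();p=np.array(o['tcp_pos']);print(o['finger_gap'],o['grip_force'],o['force'])
im,d=eyes.get_image("wrist");cv2.imwrite("pics/w2.png",im[...,::-1])
for dl in([0,-50,110],[0,-110,200]): print(rows(p+dl))
E
```

```text
21.35 [623.  123.7  31.6] [-0.714  1.019  0.998  1.808 -1.458  1.424 -2.17 ]
[[ 0.048 -0.999 -0.025]
 [-0.83  -0.054  0.555]
 [-0.556 -0.006 -0.831]]
32.307631495887264 59.705854654312134 [ 0.0816488  -2.66009105  4.5991897 ]
[-0.49  0.05 -2.98]
[-0.49  0.12 -5.68]
```

```bash
python3 - <<'E'
from mv import *
for w in([502,-314,130],[502,-314,60],[502,-314,37]): print(rows(w))
E
```

```text
[ 7.57  3.59 -8.04]
[ 8.55  3.6  -6.59]
[ 8.87  3.61 -6.11]
```

Request:
step_arm(targets=[[-0.25, 0.02, -1.2, 0, 1], [-0.5, 0.05, -2.5, 0, 1], [-0.5, 0.1, -3.8, 0, 1], [-0.5, 0.1, -5.0, 0, 1]])

```text
time_s: 21.9
tcp_pos: [622.2, 29.9, 208.6]
eef_rot: [-3.138, 0.59, -1.513]
force: [0.5, 0.1, -1.6]
finger_gap: 32.4
grip_force: 59.7
```

Request:
step_arm(targets=[[1.1, 0.5, -0.4, 0, 1], [2.3, 1.0, -0.9, 0, 1], [3.5, 1.5, -1.3, 0, 1], [4.6, 2.0, -1.7, 0, 1], [5.8, 2.5, -2.2, 0, 1], [7.0, 3.0, -2.6, 0, 1], [8.1, 3.5, -3.0, 0, 1], [8.6, 3.5, -2.3, 0, 1], [9.05, 3.5, -1.6, 0, 1], [9.05, 3.5, -1.6, 0, 1]])

```text
time_s: 23.15
tcp_pos: [500.9, -311.2, 55.9]
eef_rot: [3.141, 0.595, -1.515]
force: [0.2, 0.8, 0.2]
finger_gap: 32.6
grip_force: 59.7
```

```bash
python3 st.py; python3 - <<'E'
from mv import *
print(rows([502,-314,37]))
for c in("scene","top"):
    im,d=eyes.get_image(c)
    for l in("bottle","tray_in"):
        for r in eyes.tip_of(c,l)[:1]: print(c,l,np.round(r["centre"],1),r["p"],bp(c,[r["centre"][::-1]],4))
    if c=="scene":cv2.imwrite("pics/s3.png",cv2.resize(im[60:260,200:460,::-1],None,fx=3,fy=3))
E
```

```text
23.15 [ 500.9 -311.2   55.9] [ 0.019  1.094  1.052  1.625 -1.131  1.678 -1.686]
[[ 0.046 -0.998 -0.031]
 [-0.827 -0.055  0.56 ]
 [-0.561  0.    -0.828]]
[ 0.32 -0.02  0.35]
scene bottle [138.4 329.1] 0.56 [[ 490.71274016 -319.32162038    4.        ]]
scene tray_in [139.3 324.9] 0.76 [[ 502.4863636  -322.15566341    4.        ]]
```

View pics/s3.png

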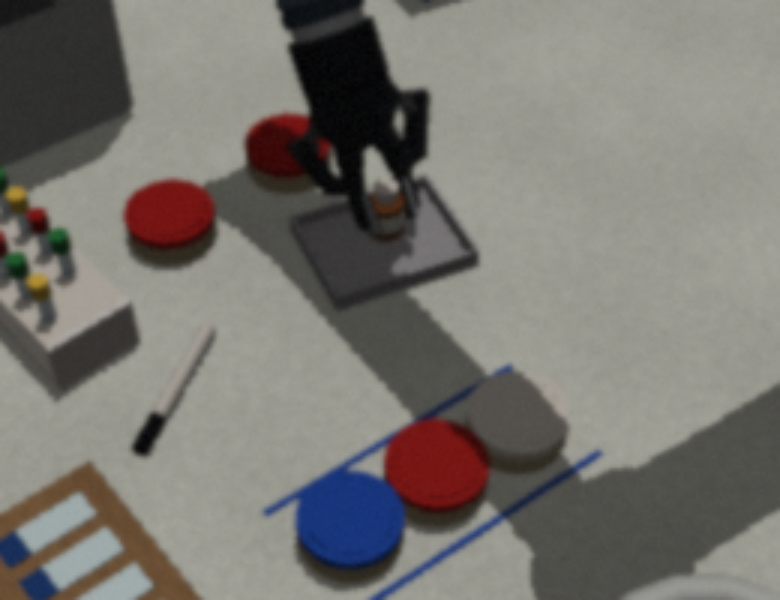

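The bottle is held upright over the tray, at crop (385,215). I'll lower it, release it and back off.

Request:
step_arm(targets=[[0.14, 0, 0.2, 0, 1], [0.22, 0, 0.32, 0, 1], [0.28, 0, 0.41, 0, 1], [0.28, 0, 0.41, 0, 1]])

```text
time_s: 23.95
tcp_pos: [501.9, -313.5, 38.9]
eef_rot: [-3.137, 0.59, -1.514]
force: [1.2, 0.8, -0.4]
finger_gap: 32.5
grip_force: 59.7
```

Request:
step_arm(targets=[[0.04, 0, 0.06, 0, 1], [0.04, 0, 0.06, 0, 1]])

```text
time_s: 24.2
tcp_pos: [502.1, -313.8, 36.5]
eef_rot: [-3.136, 0.59, -1.513]
force: [0.2, 0.7, -0.3]
finger_gap: 32.4
grip_force: 59.7
```

Request:
step_arm(targets=[[0.01, 0, 0.02, 0, 1], [0.01, 0, 0.02, 0, 0.35], [0.01, 0, 0.02, 0, 0.35], [0.01, 0, 0.02, 0, 0.35], [0, 0, -0.5, 0, 0.35], [0, 0, -1.5, 0, 0.35], [-0.8, 0, -2.5, 0, 0.35], [-1.6, 0, -3.4, 0, 0.35]])

```text
time_s: 25.2
tcp_pos: [502.1, -338.0, 188.2]
eef_rot: [-3.136, 0.587, -1.515]
force: [0.8, -0.8, 0.7]
finger_gap: 55.4
grip_force: 0.0
```

```bash
python3 st.py; python3 - <<'E'
from mv import *
print(bot.get_obs()['finger_gap'])
im,d=eyes.get_image("top")
P=cloud("top",d,(d>0));t=P[(abs(P[:,0]-502)<55)&(abs(P[:,1]+311)<42)&(P[:,2]>20)&(P[:,2]<90)];print("tray obj",len(t),t.mean(0) if len(t) else 0,t.max(0) if len(t) else 0)
for l in("jar_red","jar_blue","jar_white"):
  for r in eyes.regions_of("top",l)[:3]:
    q=cloud("top",d,r["pixels"]);q=q[q[:,2]>24];print(l,round(r["p"],2),((np.percentile(q,1,axis=0)+np.percentile(q,99,axis=0))/2).round(1))
im,d=eyes.get_image("scene");cv2.imwrite("pics/s4.png",cv2.resize(im[60:260,200:460,::-1],None,fx=3,fy=3))
P=cloud("scene",d,(d>0));t=P[(abs(P[:,0]-502)<50)&(abs(P[:,1]+311)<38)&(P[:,2]>20)&(P[:,2]<80)];print("tray obj",len(t),t.mean(0) if len(t) else 0,t.max(0) if len(t) else 0)
E
```

```text
25.2 [ 502.1 -338.   188.2] [ 0.022  0.962  1.16   1.54  -1.028  1.832 -1.761]
[[ 0.047 -0.999 -0.025]
 [-0.831 -0.053  0.554]
 [-0.554 -0.005 -0.832]]
55.387823140221286
tray obj 0 0 0
jar_red 0.98 [789.4  59.8  31. ]
jar_red 0.81 [598.4 -71.1  31.4]
jar_blue 0.79 [679.3 -65.6  31.2]
jar_white 0.55 [526.9 -79.1  31.6]
tray obj 184 [ 505.82645391 -305.0844809    41.92747349] [ 518.98344904 -290.76562242   61.10646783]
```

View pics/s4.png

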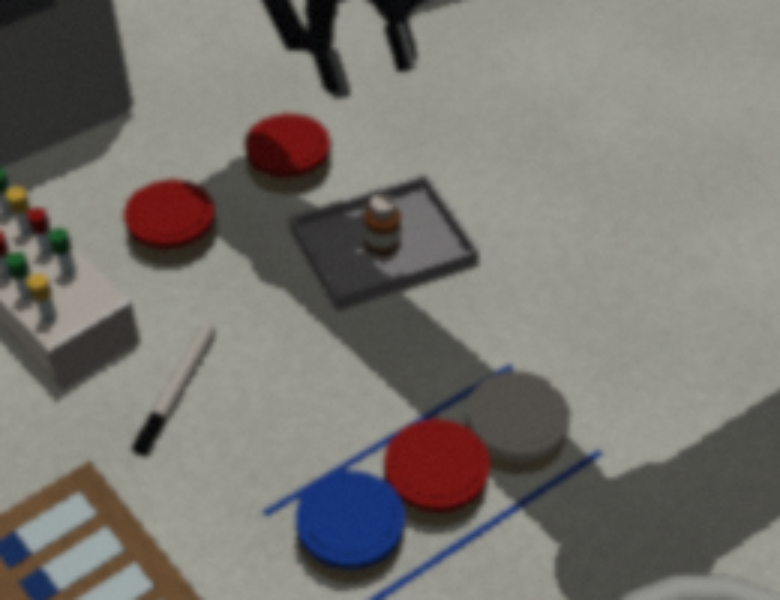

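The bottle stands upright in the tray and the row is undisturbed. Next is the push pose behind the red jar.

```bash
python3 - <<'E'
from mv import *
for w in([606,-165,150],[606,-152,60],[605.5,-148,30]): print(rows(w))
E
```

```text
[-2.95 -2.81  3.07]
[-1.97 -2.81  5.12]
[-1.63 -2.8   5.8 ]
```

Request:
step_arm(targets=[[-0.8, -0.8, 0.8, 0, 0.53], [-1.6, -1.6, 1.6, 0, 0.53], [-2.4, -2.4, 2.4, 0, 0.53], [-2.95, -2.8, 3.1, -3, 0.53], [-2.4, -2.8, 4.1, -3, 0.53], [-2.0, -2.8, 5.1, -3, 0.53], [-1.75, -2.8, 5.5, -3, 0.53], [-1.75, -2.8, 5.5, -3, 0.53]])

```text
time_s: 26.45
tcp_pos: [604.1, -149.7, 40.0]
eef_rot: [-3.106, 0.59, -1.453]
force: [-0.0, -0.4, 0.7]
finger_gap: 40.0
grip_force: 0.0
```

```bash
python3 st.py; python3 - <<'E'
from mv import *
print(bot.get_obs()['finger_gap']);print(rows([605.5,-148,30]))
im,d=eyes.get_image("wrist");cv2.imwrite("pics/w5.png",im[...,::-1])
for r in eyes.tip_of("wrist","jar_red")[:2]: print(r["centre"],r["p"],wray(r["centre"],0))
E
```

```text
26.45 [ 604.1 -149.7   40. ] [-0.251  1.081  1.011  1.652 -1.269  1.593 -1.863]
[[ 0.098 -0.995 -0.03 ]
 [-0.825 -0.098  0.556]
 [-0.556 -0.03  -0.83 ]]
39.980858657382335
[ 0.11 -0.03  0.23]
[303.3, 151.1] 0.65 [8.05866912e+02 8.69982247e+01 1.42108547e-14]
[276.0, 321.4] 0.63 [598.58463183 -64.65606111   0.        ]
```

View pics/w5.png

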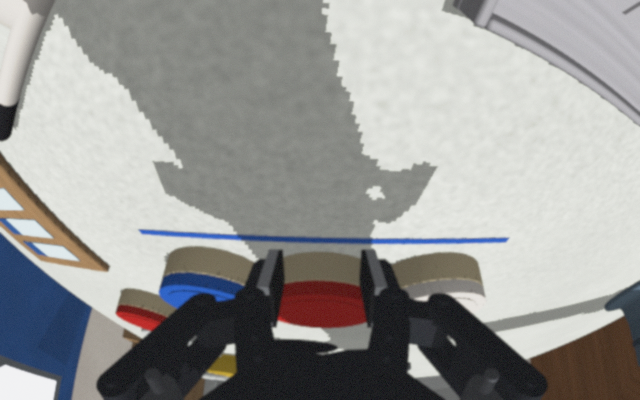

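The red jar (321,300) is centred between the fingertips at columns 272 and 370, and the row looks parallel to them. Now I'll lower the tool and push it straight out of the row.

Request:
step_arm(targets=[[0.11, -0.03, 0.23, 0, 0.53], [0.11, -0.03, 0.23, 0, 0.53], [-0.15, -0.03, 0.4, 0, 0.53], [-0.41, -0.03, 0.58, 0, 0.53], [-0.67, -0.02, 0.75, 0, 0.53], [-0.93, -0.02, 0.93, 0, 0.53], [-1.19, -0.02, 1.1, 0, 0.53], [-1.45, -0.02, 1.28, 0, 0.53], [-1.71, -0.01, 1.45, 0, 0.53], [-1.97, -0.01, 1.62, 0, 0.53], [-2.24, -0.01, 1.8, 0, 0.53], [-2.24, -0.01, 1.8, 0, 0.53]])

```text
time_s: 28.05
tcp_pos: [594.5, -33.1, 31.5]
eef_rot: [-3.102, 0.591, -1.448]
force: [-0.1, 0.2, -0.0]
finger_gap: 39.9
grip_force: 0.0
```

```bash
cat > jars.py <<'E'
from mv import *
print(bot.get_obs()['finger_gap'],np.round(bot.get_obs()['force'],1))
for c in("top","scene"):
  im,d=eyes.get_image(c)
  for l in("jar_red","jar_blue","jar_white"):
   for r in eyes.regions_of(c,l)[:3]:
    q=cloud(c,d,r["pixels"]);q=q[(q[:,2]>24)&(q[:,2]<36)]
    if len(q)>20: print(c,l,round(r["p"],2),len(q),((np.percentile(q,1,axis=0)+np.percentile(q,99,axis=0))/2).round(1),np.ptp(q,axis=0).round(0))
cv2.imwrite("pics/last.png",im[...,::-1])
E
python3 st.py; python3 jars.py
```

```text
28.05 [594.5 -33.1  31.5] [-0.455  1.022  0.994  1.797 -1.332  1.498 -1.923]
[[ 0.102 -0.994 -0.029]
 [-0.824 -0.101  0.558]
 [-0.557 -0.033 -0.83 ]]
39.879727528618666 [-0.1  0.2 -0. ]
top jar_red 0.95 738 [ 661.2 -425.1   31.1] [80. 82. 12.]
top jar_red 0.87 687 [790.3  59.6  30.6] [81. 81. 12.]
top jar_red 0.64 793 [ 525.  -452.6   30.7] [80. 82. 11.]
top jar_blue 0.81 419 [691.5 -61.6  31.6] [60. 76. 10.]
top jar_white 0.65 608 [511.6 -80.3  31.3] [71. 79. 12.]
scene jar_red 0.94 1296 [788.4  62.9  31. ] [81. 81. 12.]
scene jar_red 0.68 536 [ 660.1 -422.3   30.3] [81. 82. 12.]
scene jar_red 0.58 992 [589.5  23.1  30.7] [81. 81. 12.]
scene jar_blue 0.8 920 [680.5 -59.6  30.8] [79. 81. 12.]
scene jar_white 0.7 411 [511.6 -70.3  30.1] [73. 69. 12.]
```

Request:
step_arm(targets=[[-0.3, -0.07, 0.2, 0, 0.53], [-0.6, -0.13, 0.41, 0, 0.53], [-0.9, -0.2, 0.61, 0, 0.53], [-1.2, -0.26, 0.82, 0, 0.53], [-1.5, -0.33, 1.02, 0, 0.53], [-1.8, -0.4, 1.23, 0, 0.53], [-2.1, -0.46, 1.43, 0, 0.53], [-2.4, -0.53, 1.64, 0, 0.53], [-2.7, -0.59, 1.84, 0, 0.53], [-3.0, -0.66, 2.05, 0, 0.53], [-3.0, -0.66, 2.05, 0, 0.53]])

```text
time_s: 29.82
tcp_pos: [606.8, 114.4, 31.1]
eef_rot: [-3.101, 0.591, -1.446]
force: [0.8, -0.9, 0.2]
finger_gap: 40.2
grip_force: 0.0
```

```bash
python3 st.py; python3 jars.py|grep -v white; python3 -c "
from mv import *
print(rows([610,150,31]),rows([610,163,31]))"
```

```text
29.82 [606.8 114.4  31.1] [-0.689  0.976  0.962  1.843 -1.421  1.392 -2.09 ]
[[ 0.103 -0.994 -0.029]
 [-0.824 -0.101  0.557]
 [-0.557 -0.034 -0.83 ]]
40.22991140904594 [ 0.8 -0.9  0.2]
top jar_red 0.72 778 [ 524.8 -451.3   31.2] [79. 78. 11.]
top jar_red 0.71 685 [789.6  59.7  30.7] [81. 81. 12.]
top jar_red 0.55 742 [ 661.3 -424.9   30.8] [80. 83. 12.]
scene jar_red 0.96 1279 [788.6  63.3  30.7] [81. 81. 12.]
scene jar_red 0.89 472 [ 525.7 -449.8   30.3] [81. 85. 12.]
scene jar_red 0.58 545 [ 660.9 -422.3   30. ] [79. 84. 12.]
scene jar_blue 0.79 945 [679.3 -59.   30.5] [82. 80. 12.]
[-0.8  -0.18  0.54] [-1.06 -0.21  0.72]
```

Now the last 48 mm, slower, with a force check.

Request:
step_arm(targets=[[-0.25, -0.06, 0.17, 0, 0.53], [-0.5, -0.12, 0.34, 0, 0.53], [-0.7, -0.16, 0.48, 0, 0.53], [-0.85, -0.18, 0.58, 0, 0.53], [-0.95, -0.2, 0.65, 0, 0.53], [-1.04, -0.21, 0.7, 0, 0.53], [-1.04, -0.21, 0.7, 0, 0.53]])

```text
time_s: 31.1
tcp_pos: [610.1, 162.9, 31.1]
eef_rot: [-3.101, 0.589, -1.449]
force: [0.0, -0.1, -0.5]
finger_gap: 40.3
grip_force: 0.1
```

```bash
python3 st.py; python3 - <<'E'
from mv import *
print(bot.get_obs()['force'])
im,d=eyes.get_image("scene");big=cv2.resize(im[220:400,340:520,::-1],None,fx=3,fy=3)
im2,d2=eyes.get_image("wrist");cv2.imwrite("pics/f1.png",np.hstack([big[:400],cv2.resize(im2[...,::-1],None,fx=.4,fy=.4).repeat(1,0)[:160].copy() if 0 else np.zeros((400,0,3),np.uint8)]))
E
```

```text
31.1 [610.1 162.9  31.1] [-0.76   0.967  0.949  1.841 -1.448  1.354 -2.154]
[[ 0.101 -0.995 -0.027]
 [-0.825 -0.099  0.556]
 [-0.556 -0.033 -0.831]]
[ 0.04543229 -0.08995234 -0.53043298]
```

View pics/f1.png

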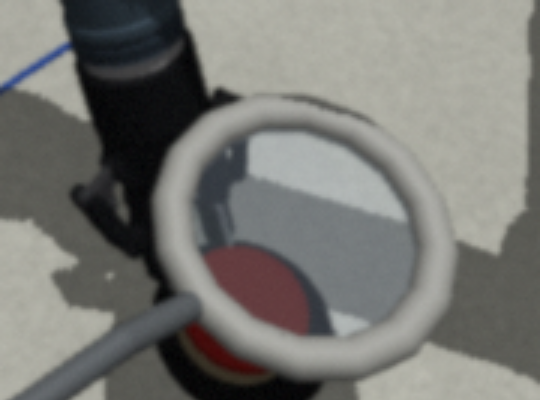

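The jar shows black all round it, so it looks to be on the spot. I'll withdraw and measure from the side with the wrist camera.

Request:
step_arm(targets=[[0.4, 0.05, -0.27, 0, 0.53], [1.0, 0.12, -0.66, 0, 0.53], [1.6, 0.2, -1.05, 0, 0.53], [2.2, 0.25, -1.6, 0, 0.53], [2.2, 0.25, -2.4, 0, 0.53], [2.2, 0.25, -3.2, 0, 0.53], [2.2, 0.25, -3.2, 0, 0.53]])

```text
time_s: 32.08
tcp_pos: [613.8, 12.7, 90.7]
eef_rot: [-3.096, 0.585, -1.453]
force: [-0.3, -0.3, -0.4]
finger_gap: 40.0
grip_force: 0.0
```

```bash
python3 st.py; python3 - <<'E'
from mv import *
im,d=eyes.get_image("wrist");cv2.imwrite("pics/f2.png",im[...,::-1])
for r in eyes.tip_of("wrist","jar_red")[:3]: print(r["centre"],r["p"],wray(r["centre"],0))
for r in eyes.tip_of("wrist","magnifier")[:2]: print("mag",r["centre"],r["p"],wray(r["centre"],0))
hsv=cv2.cvtColor(im,cv2.COLOR_RGB2HSV)
E
python3 jars.py
```

```text
32.08 [613.8  12.7  90.7] [-0.559  0.935  1.047  1.789 -1.302  1.51  -2.054]
[[ 0.098 -0.995 -0.02 ]
 [-0.828 -0.093  0.553]
 [-0.552 -0.038 -0.833]]
[282.6, 317.0] 0.86 [600.17796955 226.52626518   0.        ]
[177.9, 117.1] 0.71 [782.81094781  58.93542541   0.        ]
40.491247870117775 [-0.1  0.3 -1. ]
top jar_red 0.97 691 [789.3  59.9  30.7] [81. 81. 12.]
top jar_red 0.84 744 [ 661.4 -424.5   30.9] [81. 81. 11.]
top jar_red 0.65 59 [598.6 184.1  30.2] [44. 18. 10.]
top jar_white 0.59 775 [516.9 -79.3  31. ] [79. 79. 11.]
scene jar_red 0.77 156 [631.9 232.9  29.8] [28. 47. 11.]
scene jar_red 0.77 540 [ 660.6 -421.5   30. ] [81. 84. 12.]
scene jar_red 0.75 211 [ 545.4 -449.9   30.1] [42. 81. 12.]
scene jar_blue 0.6 945 [680.2 -59.4  30.6] [81. 82. 12.]
scene jar_white 0.58 141 [501.5 -61.9  30.9] [57. 49. 11.]
```

View pics/f2.png

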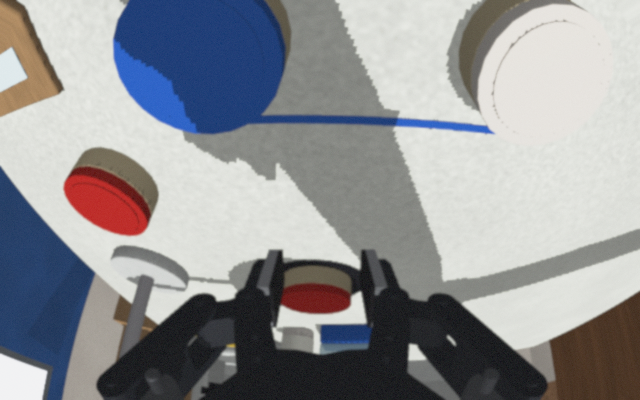

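Request:
step_arm(targets=[[0, 0, -1.0, 0, 0], [0, 0, -1.0, 0, 0], [0, 0, -1.0, 0, 0], [0, 0, -1.0, 0, 0]])

```text
time_s: 33.12
tcp_pos: [613.1, -3.6, 120.6]
eef_rot: [-3.103, 0.59, -1.45]
force: [-0.5, -0.0, 0.3]
finger_gap: 85.0
grip_force: 0.0
```

```bash
python3 - <<'E'
from mv import *
im,d=eyes.get_image("wrist");cv2.imwrite("pics/f3.png",cv2.resize(im[200:330,220:420,::-1],None,fx=4,fy=4,interpolation=cv2.INTER_CUBIC))
# wrist cloud of red lid / cream / black by depth
p=eyes.camera_params("wrist");v,u=np.nonzero(d>0);a=np.c_[u-p["K"][0,2],v-p["K"][1,2]];r=np.hypot(*a.T);t=r/p["K"][0,0]
n=np.c_[a/np.maximum(r,1e-9)[:,None]*np.tan(t)[:,None],np.ones(len(r))]*d[v,u][:,None]
o=bot.get_obs();R=Ro.from_euler('xyz',o['eef_rot']).as_matrix();T=p["tool_from_camera"]
W=(n@T[:3,:3].T+T[:3,3])@R.T+o['tcp_pos'];c=im[v,u].astype(int)
near=(abs(W[:,0]-604)<100)&(abs(W[:,1]-221)<100)&(t<1.4)
red=near&(c[:,0]>1.8*c[:,1])&(c[:,0]>50)&(W[:,2]>10)&(W[:,2]<45)
body=near&(W[:,2]>4)&(W[:,2]<36)
blk=near&(c.max(1)<45)&(abs(W[:,2])<6)
for nm,m in(("red",red),("body",body),("blk",blk)):
    if m.sum()>5: print(nm,m.sum(),np.percentile(W[m],[1,99],axis=0).round(1).tolist())
E
```

```text
red 1587 [[569.0, 175.0, 22.8], [642.3, 243.3, 32.9]]
body 2635 [[567.2, 174.7, 4.6], [643.8, 251.0, 32.8]]
blk 660 [[549.1, 166.5, 0.8], [659.3, 244.3, 2.9]]
```

View pics/f3.png

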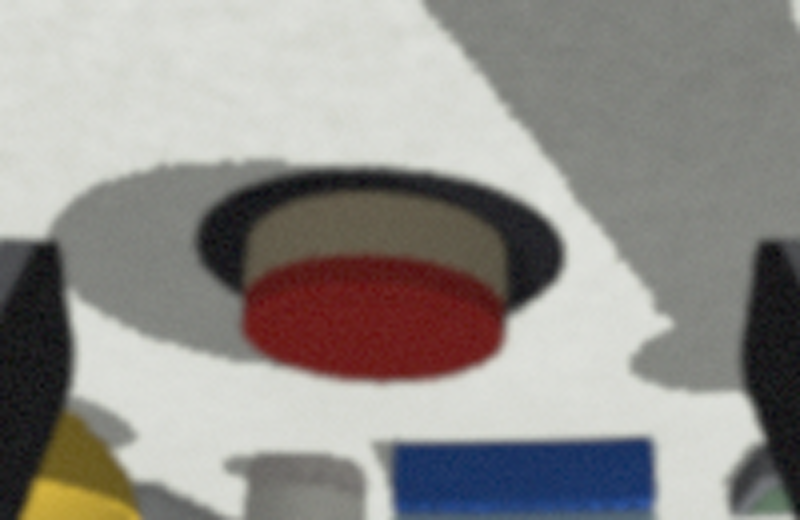

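The black spot shows all along the jar's near edge and on both sides. The jar's near edge sits about 10 mm inside the spot and it is centred in x, so it stands wholly on it. I'm handing the job in.

```bash
python3 -c "
from cell import ticket
print(ticket.close_job())"
```

```text
the job is handed in; nothing more can be done
None
```

I handed the job in after about 33 s: the bottle stands upright in the steel tray, the red-lidded jar stands on the black spot about 8 mm off centre but by my measurements wholly on it, the other two jars measured unmoved, and I saw no contact with the magnifier; no verdict came back.

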